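# Fill the foot bearing and offer the pivot ball to the fitter

## Task

Drop the two loose rollers from the parts tray, one after the other, into the two empty pockets of the foot bearing so that each stands fully down like its neighbours. Then take the ball dish by its short upright lug, lift it at least 10 cm clear of the bench and, always keeping it level with the loose ball in the middle, swing it a quarter turn so that its long handle points at the middle of the gearmotor, where I stand to take it from you. Finish while still holding the dish by the lug, raised, level and still, and leave everything else on the bench where it is.

Things in the scene. Friction and masses are not known exactly. Their poses are not given: they have to be found in the camera images.
- dish: Ball dish: shallow round metal pan, rim 125 mm across and 19 mm high, 0.19 kg, loose, long handle roughly away from the robot. Origin: centre of its underside. +x along the long handle (up to 24 mm wide, black sleeve, hanging ring; ends 193 mm out, 20 to 32 mm high), -x to the short lug, z up. Inside it slopes to the middle by 5 degrees there, 20 at the rim: tilt or jerks make the ball roll.
- dish_lug (a point): Grip point of the dish's short lug, an upright black block 10 mm thick (dish x), 44 mm wide (dish y), 18 to 64 mm above the dish's underside: its middle, 67 mm from the dish's origin opposite the long handle, 46 mm above the underside. Pinched from above across its thickness, one finger goes over the edge of the dish.
- dish_middle (a point): Middle of the dish's inner floor, 5 mm above its underside, where the ball rests.
- dish_handle (a point): A point in the middle of the long handle's sleeve, 150 mm from the dish's origin, 27 mm above its underside; to be left free for the fitter.
- ball: The loose steel pivot ball, 25 mm across, 64 g, lying in the middle of the dish. Its origin turns with it as it rolls: use ball_center.
- ball_center (a point): Centre of the ball.
- roller_a: Loose plain steel bearing roller, 18 mm across and 36 mm high, 70 g, standing upright on the tray's floor (3 mm above the bench). Origin: centre of its underside; z up along its axis. Either roller may go into either pocket.
- roller_a_mid (a point): Middle of that roller, 18 mm above its underside.
- roller_b: Loose plain steel bearing roller, 18 mm across and 36 mm high, 70 g, standing upright on the tray's floor (3 mm above the bench). Origin: centre of its underside; z up along its axis. Either roller may go into either pocket.
- roller_b_mid (a point): Middle of that roller, 18 mm above its underside.
- pocket0 (a point): Where a roller's middle lies when fully down in this empty pocket: on its axis, 30 mm above the bench. Pocket upright, 21 mm wide between brass bars, 22 mm between hub and outer ring; floor 12 mm, bar tops 38, hub 44, outer ring and fitted rollers 48 mm above the bench. A roller let go upright with its foot in the pocket falls home.
- pocket1 (a point): Where a roller's middle lies when fully down in this empty pocket: on its axis, 30 mm above the bench. Pocket upright, 21 mm wide between brass bars, 22 mm between hub and outer ring; floor 12 mm, bar tops 38, hub 44, outer ring and fitted rollers 48 mm above the bench. A roller let go upright with its foot in the pocket falls home.
- bearing: Foot bearing, fixed: grey flange 172 mm across, steel outer ring 142 mm across and 48 mm high, dark hub, between them a brass cage with eight upright pockets on a circle of 44 mm radius, six filled with rollers, two empty. Origin: centre of its underside, z up. Left or right of the dish.
- tray: Fixed shallow dark sheet-metal tray, 170 x 130 mm, walls 14 mm high and 3 mm thick, floor 3 mm above the bench, with the two rollers and a flat spacer ring. Origin: centre of its underside. On the other side of the dish from the bearing.
- gearmotor: Gearmotor lying along the bench at its left or right end, fixed: grey gearbox with shaft, finned motor, dark fan cowl, 350 mm long (along its x), 170 mm wide, 177 mm high. Origin: centre of its footprint on the bench.
- gearmotor_mid (a point): Middle of the gearmotor, 85 mm above the bench.
- toolchest: Dark steel tool chest, fixed, 325 x 175 mm, 192 mm high with its handle, at the other end of the bench from the gearmotor. Origin: centre of its underside.
- spacer: Flat steel ring, 38 mm across, 24 mm bore, 8 mm thick, lying in the tray between the rollers. Loose; a bystander, to be left where it is. Origin: centre of its underside.
- spanner: Spanner 170 mm long lying flat on the robot's side of the dish. Loose; a bystander, to be left where it is. Origin: centre of its underside.
- grease: Grey grease jar, 68 mm across, 75 mm high. Loose; a bystander, to be left where it is. Origin: centre of its underside.
- bush: Brass bush, 48 mm across, 45 mm high. Loose; a bystander, to be left where it is. Origin: centre of its underside.
- bolt: Bolt standing on its head, 26 mm across, 55 mm high. Loose; a bystander, to be left where it is. Origin: centre of its underside.
- driver: Screwdriver 190 mm long lying flat. Loose; a bystander, to be left where it is. Origin: centre of its underside.
- carton: Closed carton 90 x 130 mm, 70 mm high. Loose; a bystander, to be left where it is. Origin: centre of its underside.
Mind the look-alikes: they are no part of the job. What is meant by the bearing is not purple, and is the larger of those in its own colour.

How it is judged:
By the outcome, as a careful person would: the job done as asked, in the order asked, and still so for the second after the job is handed in, while the arm keeps its last pose, push and grip.
It also fails if it takes over 72 s, if anything falls off the work surface, if the arm or the gripper's body presses on something with over 40 N, if the wrist force passes 120 N, or if a joint passes its speed limit or range.

## Robot

A 6-joint arm with a two-finger parallel gripper is mounted at the origin on the work surface. World frame = base frame: x ahead of the robot, y to its left, z up, the work surface at z = 0. Lengths are in m, angles in degrees, forces in N, time in s.
With the tool pointing down it reaches from about 0.3 to 0.875 m from the base axis. Payload 4.2 kg.
Tool frame: the origin (TCP) lies on the mounting face of the last link; the fingertips stand robot.tip_reach ahead of it and the grasp point (between the pads) lies 155 mm ahead of it (robot.tip_reach is the distance from the TCP to the fingertips, in m); z points along the fingers, y is the direction in which the jaws open and shut (so a half turn about z gives the same grasp; the last joint's range is limited). The gripper opens to 85 mm and grips with 20 to 120 N. Pads are 22 mm wide; open, the fingers measure 114 mm over their backs; the gripper's body (76 mm by 85 mm) begins 54 mm behind the grasp point. The pads swing forward as they close: fully open they stand 13 mm farther back than shut.
Start: joints at [75.516, 18.312, 89.639, -0, 72.044, -1.146], TCP at [0.133, 0.559, 0.405] pointing down, gripper open.
Joint ranges: [-177.97, 177.97], [-48.28, 115.42], [12.27, 149.76], [-77.06, 257.06], [2.81, 150.46], [-146.56, 146.56]. Speed limits (degrees/s): [147.25, 147.25, 180, 180, 180, 180].

## Interface

Orientations are given as a 3x3 rotation matrix whose columns are the frame's x, y, z axes.
In Python, from workcell import robot gives the robot as it stands.
- The arm moves only by the tool jog_arm, never from a script. Its argument "rows" is a list that holds one entry, the list of rows, each a list of 7 numbers: the shift along the tool's x, y, z in cm, then the turn, a rotation vector about the tool's x, y, z in degrees, then the opening, from 0 (shut) to 1 (fully open). In form: [[[tx, ty, tz, wx, wy, wz, fingers], ...]]. A call has exactly 5 rows; each row is the pose to reach, as a shift and turn from the pose commanded when the call began, along the tool's axes at that moment; what a row does not reach only later rows make up. A row lasts 1/8 s, in which the tool goes at most 62.5 mm and 10.7 degrees, less where a joint would pass 70% of its speed; a pose out of reach is approached as far as the arm can. A call with a gripper value outside its range is refused whole. The fingers move at their own pace and stop on an object; "squeeze" is the grip in N (left out, the last holds). Time passes only in rows, so rows that repeat a pose let the fingers close, or fill a call up. It gives the time, the measured TCP pose, the force and the opening at its end, in the units of the state.
- robot.read_state(): the state, without advancing time (a new reading comes with each control period).
- robot.read_camera(name): name is "side" or "top" or "wrist"; returns the picture (400x640x3 uint8, red, green, blue); there is no depth.
- robot.calibration(name): a dict with "mtx" (3x3 intrinsics, pixels), "k1" (the pictures are not rectified: a ray, as slopes to the right and down, at radius r is drawn at 1 + k1 r^2 times it, then the intrinsics apply), "R" (3x3) and "t" (3): a world point X has camera coordinates R X + t; the wrist camera has in their place "mount" (4x4, takes a point from camera to tool coordinates, whose origin is the TCP and whose axes are the flange's). Camera axes: x right, y down, z forward; pixel columns grow to the right and rows downward; lengths in m; the calibration is good to about 2 mm. A picture is of the moment at which its call begins: read the wrist's pose just before it. calibration takes no time and is no camera call.
- robot.hand_in(): hands the job in, once; it reports no verdict.
The state is a dict: "time": time; "joints": joint angles; "dq": joint speeds; "tau": joint torques, N m; "eef_pos": TCP position; "orientation": TCP orientation; "ft_force": force on the tool from outside, world axes, zero at the start; "wrist_torque": the same for the moment, N m; "finger_gap": opening from 0.0 (shut) to 1.0 (fully open).
Only numpy, scipy, OpenCV 4.12 (cv2) and the standard library are available. Lean on these libraries where they do the work, as an engineer would, in place of code of your own. Each camera call takes 0.05 s, during which the arm holds its last target. There are 200 camera calls.

## Working session

There is one attempt and no reset: what is moved stays moved. The work goes in short steps, Python scripts to look and compute and a tool call to move; the robot and the scene stay as the last step left them, time stands still between calls to the robot, and variables do not carry over. Pictures are saved under pics/ and viewed, about 8 in all and at most 12, crops included, and the job is handed in when it is done.

Besides the shell and the picture viewer there is one more tool, called after "Emit:" as name(argument=value, ...) on one line, values as JSON. jog_arm: Moves the arm, as the interface text tells. Its arguments: {"type":"object","properties":{"rows":{"type":"array"},"squeeze":{"type":"number"}},"required":["rows"]}

```bash
ls; mkdir -p pics; cat > h.py <<'E'
import numpy as np,cv2,json
from workcell import robot
def snap(n,f):
    im=robot.read_camera(n); cv2.imwrite(f,im[:,:,::-1]); return im
def cam(n,st=None):
    c=robot.calibration(n); K=np.array(c['mtx']);k1=c['k1']
    if 'mount' in c:
        M=np.array(c['mount']);Rt=np.array(st['orientation']);p=np.array(st['eef_pos'])
        Rc=Rt@M[:3,:3];o=Rt@M[:3,3]+p
        return K,k1,Rc.T,-Rc.T@o
    return K,k1,np.array(c['R']),np.array(c['t'])
def ray(C,u,v,z):
    K,k1,R,t=C
    p=cv2.undistortPoints(np.array([[[u,v]]],float),K,np.array([k1,0,0,0.]))[0,0]
    o=-R.T@t;d=R.T@np.array([p[0],p[1],1]);return o+d*(z-o[2])/d[2]
def proj(C,X):
    K,k1,R,t=C
    return cv2.projectPoints(np.array(X,float).reshape(-1,3),cv2.Rodrigues(R)[0],t,K,np.array([k1,0,0,0.]))[0][:,0]
E
python3 - <<'E'
from h import *
st=robot.read_state();print({k:np.round(v,3).tolist() for k,v in st.items()},robot.tip_reach)
a=snap('top','pics/top0.png');snap('side','pics/side0.png');snap('wrist','pics/wrist0.png')
for n in('top','side','wrist'):print(n,robot.calibration(n))
E
```

```text
pics
{'time': 0.0, 'joints': [75.515, 18.35, 89.709, -0.0, 72.043, -1.144], 'dq': [0.002, -0.019, -0.009, -0.021, -0.132, 0.04], 'tau': [0.0, -41.553, -23.416, 0.0, 0.008, -0.0], 'eef_pos': [0.133, 0.559, 0.404], 'orientation': [[-0.973, 0.231, -0.0], [0.231, 0.973, -0.002], [0.0, -0.002, -1.0]], 'ft_force': [-0.526, 0.652, -0.479], 'wrist_torque': [0.013, 0.047, -0.037], 'finger_gap': 0.996} 0.1734
top {'mtx': array([[392.03292872,   0.        , 326.39518059],
       [  0.        , 392.03292872, 202.33135151],
       [  0.        ,   0.        ,   1.        ]]), 'k1': -0.015058155917910283, 'R': array([[ 7.32886258e-03, -9.99972214e-01,  1.36341473e-03],
       [-9.97375746e-01, -7.40802745e-03, -7.20190480e-02],
       [ 7.20271471e-02, -8.32019076e-04, -9.97402325e-01]]), 't': array([-0.00178671,  0.47984189,  1.2952826 ])}
side {'mtx': array([[424.76936007,   0.        , 325.30927769],
       [  0.        , 424.76936007, 195.64370631],
       [  0.        ,   0.        ,   1.        ]]), 'k1': -0.051118266003808775, 'R': array([[ 0.72594161, -0.6877517 , -0.00252683],
       [-0.43137152, -0.45245736, -0.78051326],
       [ 0.53565604,  0.56769705, -0.62513412]]), 't': array([-0.34263732,  0.26345581,  1.1826949 ])}
wrist {'mtx': array([[303.00985882,   0.        , 319.13360715],
       [  0.        , 303.00985882, 202.02620582],
       [  0.        ,   0.        ,   1.        ]]), 'k1': 0.0032402389909436235, 'mount': array([[ 1.25072525e-03, -9.52985354e-01, -3.03013781e-01,
         7.63208520e-02],
       [ 9.99999218e-01,  1.19426341e-03,  3.71629080e-04,
        -4.23728688e-04],
       [ 7.72120271e-06, -3.03014009e-01,  9.52986102e-01,
         3.14784655e-02],
       [ 0.00000000e+00,  0.00000000e+00,  0.00000000e+00,
         1.00000000e+00]])}
```

View pics/top0.png

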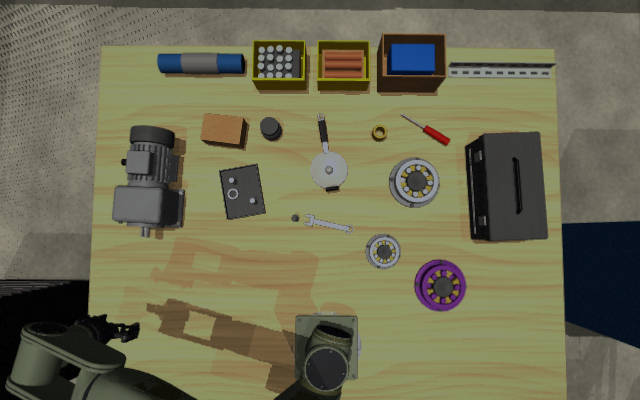

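Bearing (grey, larger) is at about (415,182), the dish at (328,170), the tray at (242,192), and the gearmotor at (150,180). Next I'll enlarge these.

```bash
python3 - <<'E'
from h import *
im=cv2.imread('pics/top0.png')
def crop(x,y,w,h,s):
    c=cv2.resize(im[y:y+h,x:x+w],None,fx=s,fy=s,interpolation=cv2.INTER_CUBIC)
    for i in range(0,w,10):
        cv2.putText(c,str(x+i),(i*s,8),0,.3,(0,0,255),1);cv2.line(c,(i*s,9),(i*s,14),(0,0,255),1)
    for i in range(0,h,10):
        cv2.putText(c,str(y+i),(0,i*s+3),0,.3,(0,0,255),1)
    return c
a=np.hstack([crop(215,160,60,60,6),crop(385,152,60,60,6)])
b=crop(300,105,65,95,3)
o=np.zeros((360+285,720,3),np.uint8);o[:360]=a;o[360:,:195]=b
o[360:,210:210+510]=cv2.resize(im[108:108+95,100:270],None,fx=3,fy=3)
cv2.imwrite('pics/c1.png',o[:600] if 0 else cv2.resize(o,None,fx=.93,fy=.93))
C=cam('top')
for n,u,v,z in[('bear',415,182,.046),('tray',242,192,.003),('dishball',329,170,.0175),('handle',322,128,.03),('lug',332,188,.06),('motor',149,180,.1),('ra',231,180,.037),('rb',253,201,.037)]:print(n,ray(C,u,v,z).round(3))
E
```

```text
bear [ 0.547 -0.289  0.046]
tray [0.514 0.288 0.003]
dishball [ 0.589 -0.006  0.018]
handle [0.729 0.018 0.03 ]
lug [ 0.524 -0.016  0.06 ]
motor [0.54  0.562 0.1  ]
ra [0.55  0.318 0.037]
rb [0.481 0.244 0.037]
```

View pics/c1.png

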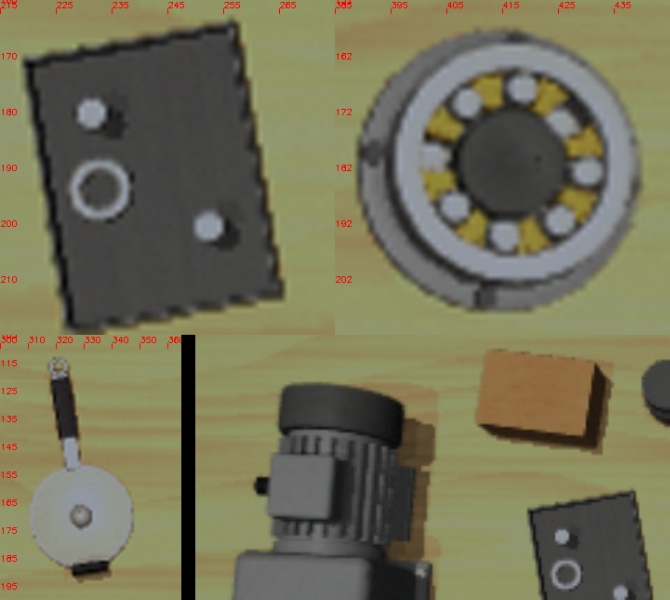

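```bash
cat >> h.py <<'E'
from scipy.spatial.transform import Rotation as Ro
def Rdown(a):
    a=np.radians(a);x=np.array([np.cos(a),np.sin(a),0]);z=np.array([0,0,-1.]);return np.c_[x,np.cross(z,x),z]
def plan(way,st=None,step=6,ang=10.5):
    """way: list of (pos, yaw of tool x, max cm/row); prints calls"""
    st=st or robot.read_state();p=np.array(st['eef_pos']);R=np.array(st['orientation'])
    P=[]
    for w in way:
        q,a=np.array(w[0]),w[1];s=w[2] if len(w)>2 else step
        Rt=Rdown(a);rv=(Ro.from_matrix(R.T@Rt)).as_rotvec()
        n=max(int(np.ceil(max(np.linalg.norm(q-p)*100/s,np.degrees(np.linalg.norm(rv))/(w[3] if len(w)>3 else ang)))),1)
        for i in range(1,n+1):P.append((p+(q-p)*i/n,R@Ro.from_rotvec(rv*i/n).as_matrix()))
        p,R=q,Rt
    while len(P)%5:P.append(P[-1])
    p,R=np.array(st['eef_pos']),np.array(st['orientation'])
    for c in range(0,len(P),5):
        rows=[[round(float(v),2)+0. for v in (R.T@(q-p)*100)]+[round(float(v),1)+0. for v in np.degrees(Ro.from_matrix(R.T@Q).as_rotvec())] for q,Q in P[c:c+5]]
        p,R=P[c+4];print(rows)
E
python3 - <<'E'
from h import *
plan([((.45,.33,.37),115),((.515,.282,.30),100)])
E
```

```text
[[-5.17, -2.14, 0.49, 0.0, 0.0, 7.4], [-10.34, -4.28, 0.98, 0.0, 0.0, 14.8], [-15.5, -6.42, 1.47, 0.0, 0.0, 22.1], [-20.67, -8.57, 1.96, 0.0, 0.0, 29.5], [-25.84, -10.71, 2.45, -0.1, 0.0, 36.9]]
[[-5.42, 1.39, 0.49, 0.0, 0.0, 7.4], [-10.84, 2.78, 0.97, 0.0, 0.0, 14.8], [-14.76, 3.74, 4.47, 0.0, 0.0, 22.3], [-18.68, 4.71, 7.97, 0.0, 0.0, 29.8], [-18.68, 4.71, 7.97, 0.0, 0.0, 29.8]]
```

Emit:
jog_arm(rows=[[[-5.2,-2.1,0.5,0,0,7.4,0.5],[-10.4,-4.2,1,0,0,14.8,0.5],[-15.6,-6.4,1.5,0,0,22.2,0.5],[-20.8,-8.6,2,0,0,29.6,0.5],[-25.9,-10.7,2.5,0,0,37,0.5]]])

```text
time: 0.78
eef_pos: [0.3612, 0.3943, 0.3794]
orientation: [[-0.635, 0.773, -0.0], [0.773, 0.635, -0.0], [0.0, -0.0, -1.0]]
ft_force: [-0.1, 1.1, -0.5]
finger_gap: 0.5
```

Emit:
jog_arm(rows=[[[-5.4,1.4,0.5,0,0,7.4,0.5],[-10.8,2.8,1,0,0,14.8,0.5],[-14.8,3.7,4.5,0,0,22.3,0.5],[-18.7,4.7,8,0,0,29.8,0.5],[-18.7,4.7,8,0,0,29.8,0.5]]])

```text
time: 1.4
eef_pos: [0.5165, 0.2796, 0.2964]
orientation: [[-0.168, 0.986, -0.006], [0.986, 0.168, -0.003], [-0.002, -0.006, -1.0]]
ft_force: [-0.2, -0.1, 0.6]
finger_gap: 0.502
```

```bash
python3 - <<'E'
from h import *
st=robot.read_state();print({k:np.round(st[k],3).tolist() for k in('time','joints','eef_pos','orientation','finger_gap')})
im=snap('wrist','pics/w1.png')
np.save('w1.npy',dict(st),allow_pickle=True)
C=cam('wrist',st);T=cam('top')
for u,v in((231.5,180.2),(252.5,200.5)):
    X=ray(T,u,v,.039);print(X,proj(C,X))
E
```

```text
{'time': 1.4, 'joints': [27.315, 24.424, 96.825, -0.019, 59.122, 17.66], 'eef_pos': [0.516, 0.28, 0.296], 'orientation': [[-0.168, 0.986, -0.006], [0.986, 0.168, -0.003], [-0.002, -0.006, -1.0]], 'finger_gap': 0.502}
[0.54934562 0.31622727 0.039     ] [[370.95259121 169.01390046]]
[0.48251615 0.24527116 0.039     ] [[271.61930279 239.78426382]]
```

View pics/w1.png

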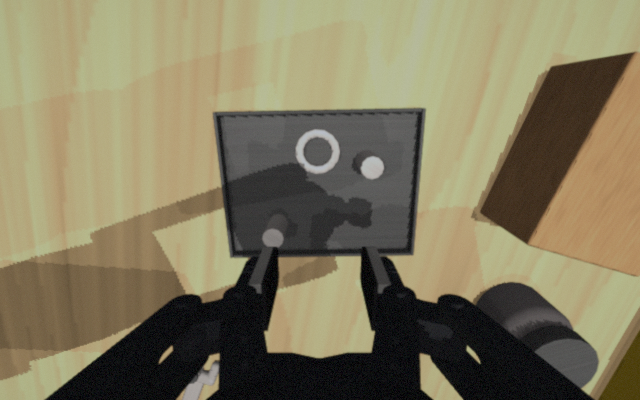

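```bash
python3 - <<'E'
from h import *
st=robot.read_state();print({k:np.round(st[k],4).tolist() for k in('time','dq','eef_pos','orientation','finger_gap')})
s0=np.load('w1.npy',allow_pickle=True).item();C=cam('wrist',s0)
for u,v in((372,167.5),(273,238)):print(ray(C,u,v,.039))
plan([((.5485,.317,.25),100),((.5485,.317,.196),100,2)])
E
```

```text
{'time': 1.45, 'dq': [2.0308, -2.1847, -1.358, 0.4406, 0.3284, -0.1772], 'eef_pos': [0.5159, 0.2808, 0.2982], 'orientation': [[-0.1699, 0.9855, -0.0033], [0.9855, 0.1699, -0.0013], [-0.0007, -0.0035, -1.0]], 'finger_gap': 0.5006}
[0.54986746 0.31749224 0.039     ]
[0.48343011 0.2470418  0.039     ]
[[1.51, 1.92, 2.4, -0.1, 0.0, -0.1], [3.02, 3.85, 4.8, -0.2, 0.0, -0.2], [3.02, 3.85, 6.6, -0.2, 0.0, -0.2], [3.02, 3.86, 8.4, -0.2, 0.0, -0.2], [3.02, 3.86, 10.2, -0.2, 0.0, -0.2]]
```

The wrist view confirms the roller tops at (372,168) and (273,238), within 2 mm of the top-camera estimate. I'm descending on roller a.

Emit:
jog_arm(rows=[[[1.5,2,2,0,0,0,0.4],[3,4,4,0,0,0,0.4],[3,4,6,0,0,0,0.4],[3,4,8,0,0,0,0.4],[3,4,8,0,0,0,0.4]]])

```text
time: 2.08
eef_pos: [0.5487, 0.319, 0.2195]
orientation: [[-0.173, 0.985, -0.002], [0.985, 0.173, -0.001], [-0.0, -0.002, -1.0]]
ft_force: [-0.2, -0.6, 0.6]
finger_gap: 0.395
```

```bash
python3 - <<'E'
from h import *
st=robot.read_state();print({k:np.round(st[k],4).tolist() for k in('time','dq','eef_pos','finger_gap')})
im=snap('wrist','pics/w2.png');C=cam('wrist',st)
print(proj(C,[[.5495,.317,.039],[.5495,.317,.003]]))
E
```

```text
{'time': 2.075, 'dq': [-0.3963, -1.4396, -1.7139, -0.0476, 0.1916, 0.1565], 'eef_pos': [0.5487, 0.319, 0.2195], 'finger_gap': 0.3955}
[[318.79014961 256.64437177]
 [318.9261535  230.76142915]]
```

View pics/w2.png

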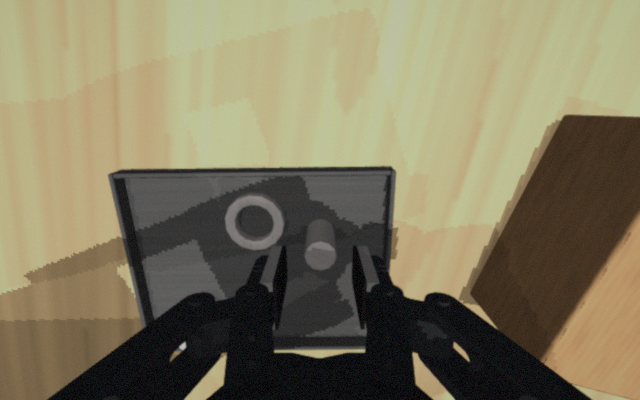

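Roller top is at (321,257), centred between the fingers. Closing on it.

Emit:
jog_arm(rows=[[[0,0,1.2,0,0,0,0.4],[0,0,2.4,0,0,0,0.4],[0,0,2.4,0,0,0,0.4],[0,0,2.4,0,0,0,0.1],[0,0,2.4,0,0,0,0.1]]], squeeze=40)

```text
time: 2.75
eef_pos: [0.5499, 0.3181, 0.1959]
orientation: [[-0.171, 0.985, 0.0], [0.985, 0.171, 0.0], [0.0, 0.0, -1.0]]
ft_force: [0.3, 0.3, -0.6]
finger_gap: 0.193
```

Emit:
jog_arm(rows=[[[0,0,0,0,0,0,0.1],[0,0,0,0,0,0,0.1],[0,0,-5,0,0,0,0.1],[0,0,-10,0,0,0,0.1],[0,0,-15,0,0,0,0.1]]])

```text
time: 3.38
eef_pos: [0.5496, 0.318, 0.3473]
orientation: [[-0.171, 0.985, -0.0], [0.985, 0.171, 0.0], [0.0, -0.0, -1.0]]
ft_force: [0.1, 1.1, -0.1]
finger_gap: 0.193
```

```bash
python3 - <<'E'
from h import *
st=robot.read_state();print({k:np.round(st[k],4).tolist() for k in('time','joints','eef_pos','finger_gap')})
C=cam('top');print('bearing',ray(C,415-.3,181.6,.046))
# bearing circle centre from outer ring in crop: x 385+ , y 152+
for u,v in((513,160),(515.5,157.5),(433,157),(565,125)):print(ray(C,385+(u-335)/5.58,152+v/5.58,.045))
plan([((.52,.28,.34),100),((.58,-.2,.345),100)],dict(eef_pos=[.5485,.317,.346],orientation=Rdown(99.8)))
E
```

```text
{'time': 3.375, 'joints': [29.0127, 25.8671, 86.2954, 0.0042, 67.8381, 19.1508], 'eef_pos': [0.5496, 0.318, 0.3473], 'finger_gap': 0.1929}
bearing [ 0.54833066 -0.28832407  0.046     ]
[ 0.55158639 -0.29583955  0.045     ]
[ 0.55308421 -0.29733287  0.045     ]
[ 0.55299743 -0.24855159  0.045     ]
[ 0.57266355 -0.32684652  0.045     ]
[[-3.16, -3.44, 0.6, 0.0, 0.0, -0.2], [-8.53, -3.69, 0.54, 0.0, 0.0, -0.2], [-13.9, -3.94, 0.49, 0.0, 0.0, -0.2], [-19.27, -4.19, 0.43, 0.0, 0.0, -0.2], [-24.64, -4.44, 0.38, 0.0, 0.0, -0.2]]
[[-5.37, -0.27, -0.06, 0.0, 0.0, 0.0], [-10.74, -0.54, -0.11, 0.0, 0.0, 0.0], [-16.1, -0.81, -0.17, 0.0, 0.0, 0.0], [-21.47, -1.08, -0.22, 0.0, 0.0, 0.0], [-26.84, -1.35, -0.28, 0.0, 0.0, 0.0]]
```

Emit:
jog_arm(rows=[[[-5.5,-1,0,0,0,0,0.1],[-11,-1.5,0,0,0,0,0.1],[-17,-2,0,0,0,0,0.1],[-23,-2.5,0,0,0,0,0.1],[-29,-3,0,0,0,0,0.1]]])

```text
time: 4.0
eef_pos: [0.5697, 0.0254, 0.3459]
orientation: [[-0.171, 0.985, 0.001], [0.985, 0.171, 0.0], [-0.0, 0.001, -1.0]]
ft_force: [-0.1, 0.1, -0.2]
finger_gap: 0.192
```

```bash
python3 - <<'E'
from h import *
plan([((.553,-.31,.36),100)],step=6.2)
E
```

```text
[[-5.46, -1.23, -0.24, 0.0, 0.0, 0.0], [-10.92, -2.47, -0.47, 0.0, 0.0, 0.0], [-16.38, -3.7, -0.71, 0.0, 0.0, -0.1], [-21.83, -4.93, -0.94, 0.0, 0.0, -0.1], [-27.29, -6.17, -1.18, 0.0, 0.0, -0.1]]
[[-5.46, -1.24, -0.23, 0.0, 0.0, 0.0], [-5.46, -1.24, -0.23, 0.0, 0.0, 0.0], [-5.46, -1.24, -0.23, 0.0, 0.0, 0.0], [-5.46, -1.24, -0.23, 0.0, 0.0, 0.0], [-5.46, -1.24, -0.23, 0.0, 0.0, 0.0]]
```

Emit:
jog_arm(rows=[[[-5.5,-1.3,-0.3,0,0,0,0.1],[-11,-2.6,-0.6,0,0,0,0.1],[-17,-4,-0.8,0,0,0,0.1],[-23,-5.4,-1.1,0,0,0,0.1],[-29,-6.6,-1.4,0,0,0,0.1]]])

```text
time: 4.62
eef_pos: [0.554, -0.2717, 0.36]
orientation: [[-0.171, 0.985, 0.0], [0.985, 0.171, 0.0], [0.0, 0.001, -1.0]]
ft_force: [0.0, 0.8, -0.7]
finger_gap: 0.191
```

Emit:
jog_arm(rows=[[[-2.8,-0.6,0,0,0,0,0.1],[-2.8,-0.6,0,0,0,0,0.1],[-2.8,-0.6,0,0,0,0,0.1],[-2.8,-0.6,0,0,0,0,0.1],[-2.8,-0.6,0,0,0,0,0.1]]])

```text
time: 5.25
eef_pos: [0.5536, -0.2973, 0.3599]
orientation: [[-0.173, 0.985, 0.0], [0.985, 0.173, 0.0], [0.0, 0.0, -1.0]]
ft_force: [-0.3, 0.5, -1.0]
finger_gap: 0.19
```

```bash
python3 - <<'E'
from h import *
st=robot.read_state();print({k:np.round(st[k],4).tolist() for k in('time','dq','eef_pos','orientation','finger_gap')})
im=snap('wrist','pics/w3.png');np.save('w3.npy',dict(st),allow_pickle=True)
C=cam('wrist',st);print(proj(C,[[.55,-.292,.045]]))
u,v=proj(C,[[.55,-.292,.045]])[0].astype(int)
c=im[max(v-90,0):v+90,u-110:u+110,::-1];print(u-110,max(v-90,0))
cv2.imwrite('pics/w3c.png',cv2.resize(c,None,fx=3.5,fy=3.3333,interpolation=cv2.INTER_CUBIC))
E
```

```text
{'time': 5.25, 'dq': [-0.3108, 0.1698, -0.2062, -0.0495, -0.1648, -0.0253], 'eef_pos': [0.5536, -0.2973, 0.3599], 'orientation': [[-0.1728, 0.985, 0.0001], [0.985, 0.1728, 0.0002], [0.0001, 0.0001, -1.0]], 'finger_gap': 0.19}
[[315.25057703 182.96122289]]
205 92
```

View pics/w3c.png

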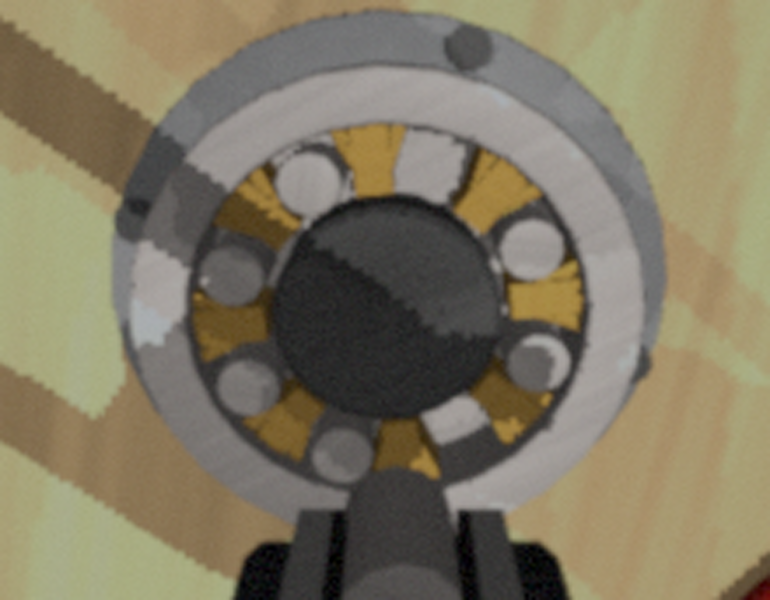

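```bash
python3 - <<'E'
from h import *
from scipy.optimize import least_squares as ls
st=np.load('w3.npy',allow_pickle=True).item();C=cam('wrist',st)
P=lambda u,v,z:ray(C,205+u/3.5,92+v/3.3333,z)[:2]
px=[(308,183),(233,272),(248,388),(341,455),(538,360),(531,247)]
Q=np.array([P(u,v,.048) for u,v in px]);hub=P(388,307,.044)
pk=[P(432,165,.035),P(460,435,.035)]
print('hub',hub,'pk raw',pk)
A=np.degrees(np.arctan2(*(Q-hub).T[::-1]));print(A.round(1),np.linalg.norm(Q-hub,axis=1).round(4))
ph=np.median(A%45);k=np.round((A-ph)/45)
def m(q,k):a=np.radians(q[2]+45*np.asarray(k));return np.c_[q[0]+.044*np.cos(a),q[1]+.044*np.sin(a)]
r=ls(lambda q:np.r_[(m(q,k)-Q).ravel(),(q[:2]-hub)],[*hub,ph],x_scale=[.01,.01,5]);print(r.x,r.fun.round(4))
for p in pk:
    a=np.degrees(np.arctan2(*(p-r.x[:2])[::-1]));kk=round((a-r.x[2])/45);print('pocket',kk,m(r.x,[kk]))
# held roller geometry: project foot/tip points at tool z
o=np.array(st['eef_pos']);R=np.array(st['orientation'])
for z in(.155,.17,.175,.18,.185,.19,.195):print(z,proj(C,[o+R@[.009,0,z],o+R@[.011,.015,z],o+R@[0,0,z]]).round(1).tolist())
T=cam('top');print(proj(T,[[*m(r.x,[i])[0],.048] for i in range(8)]).round(1).tolist())
E
```

```text
hub [ 0.55080115 -0.29326256] pk raw [array([ 0.55577433, -0.25215088]), array([ 0.57914611, -0.33226524])]
[ 129.9  175.  -139.1  -96.8   -9.7   35.6] [0.0417 0.0431 0.0456 0.0466 0.0441 0.0425]
[ 0.5508999  -0.29527288 38.00856541] [-0.0002  0.0007 -0.0006 -0.0004 -0.0001  0.0008  0.0003  0.0006  0.0003
  0.      0.0002  0.0003  0.0001 -0.002 ]
pocket 1 [[ 0.55625563 -0.25160004]]
pocket -2 [[ 0.57799419 -0.3299413 ]]
0.155 [[317.0, 261.3], [350.0, 257.4], [317.0, 278.6]]
0.17 [[317.2, 246.7], [347.1, 243.1], [317.2, 262.7]]
0.175 [[317.2, 242.4], [346.3, 238.9], [317.2, 258.0]]
0.18 [[317.3, 238.4], [345.4, 235.0], [317.3, 253.6]]
0.185 [[317.3, 234.6], [344.7, 231.3], [317.3, 249.4]]
0.19 [[317.4, 231.0], [344.0, 227.8], [317.4, 245.5]]
0.195 [[317.4, 227.7], [343.3, 224.5], [317.4, 241.8]]
[[408.6, 170.2], [403.7, 179.0], [406.5, 188.9], [415.4, 194.0], [425.3, 191.3], [430.2, 182.5], [427.4, 172.7], [418.4, 167.6]]
```

Empty pockets are at crop (432,165) and (460,435). I have fitted the circle centre and phase. Hovering over the first pocket with roller a.

Emit:
jog_arm(rows=[[[2.3,0.5,3,0,0,0,0.1],[4.7,1.1,6,0,0,0,0.1],[4.7,1.1,9,0,0,0,0.1],[4.7,1.1,10.7,0,0,0,0.1],[4.7,1.1,10.7,0,0,0,0.1]]])

```text
time: 5.92
eef_pos: [0.5561, -0.2501, 0.2517]
orientation: [[-0.171, 0.985, -0.002], [0.985, 0.171, 0.001], [0.001, -0.002, -1.0]]
ft_force: [-0.8, -0.0, -0.3]
finger_gap: 0.192
```

```bash
python3 - <<'E'
from h import *
st=robot.read_state();print({k:np.round(st[k],4).tolist() for k in('time','dq','eef_pos','orientation','finger_gap')})
im=snap('wrist','pics/w4.png');np.save('w4.npy',dict(st),allow_pickle=True)
t=snap('top','pics/t4.png')
c=im[120:300,225:405,::-1]
d=t[150:210,375:455,::-1]
cv2.imwrite('pics/w4c.png',np.hstack([cv2.resize(c,(480,480),interpolation=cv2.INTER_CUBIC),np.vstack([cv2.resize(d,(320,240),interpolation=cv2.INTER_CUBIC),np.zeros((240,320,3),np.uint8)])]))
E
```

```text
{'time': 5.925, 'dq': [-0.321, -1.5253, -2.1915, 0.0302, 0.5085, -0.0862], 'eef_pos': [0.5561, -0.2501, 0.2517], 'orientation': [[-0.1714, 0.9852, -0.002], [0.9852, 0.1714, 0.001], [0.0013, -0.0018, -1.0]], 'finger_gap': 0.1919}
```

View pics/w4c.png

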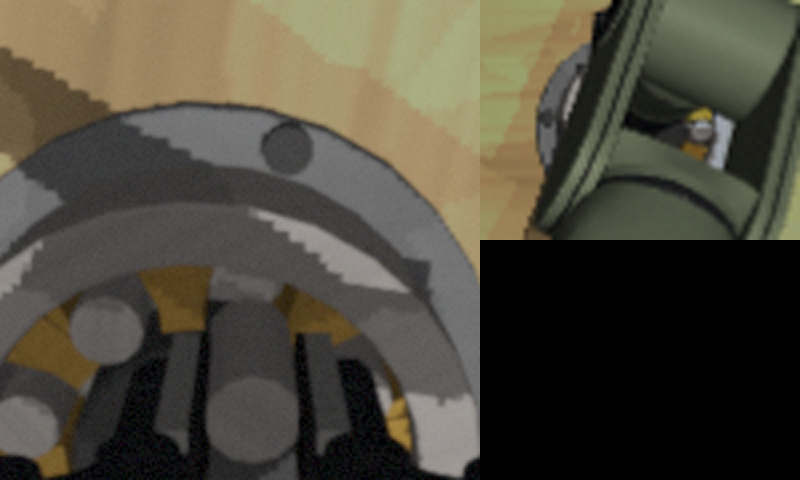

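```bash
python3 - <<'E'
from h import *
st=np.load('w4.npy',allow_pickle=True).item();C=cam('wrist',st)
o=np.array(st['eef_pos']);R=np.array(st['orientation'])
f=lambda u,v:(225+u/2.6667,120+v/2.6667)
for n,(u,v),z in(('top',(253,420),.157),('footfront',(252,302),.193),('top left',(206,420),.157),('top right',(299,420),.157),('foot l',(210,325),.193),('foot r',(296,325),.193)):
    X=ray(C,*f(u,v),o[2]-z);print(n,X.round(4),(R.T@(X-o)).round(4))
for n,(u,v) in(('nb',(107,327)),):print(n,ray(C,*f(u,v),.048).round(4))
c=np.array([.5509,-.2953])
for k in range(0,4):
    a=np.radians(38+45*k);q=(proj(C,[*(c+.044*np.array([np.cos(a),np.sin(a)])),.048])[0]-[225,120])*2.6667;print(k,(c+.044*np.array([np.cos(a),np.sin(a)])).round(4),q.round(0))
# ring inner & outer edges along pocket direction (radius 55, 71)
for r in(.0551,.071):
    a=np.radians(83);print(r,((proj(C,[*(c+r*np.array([np.cos(a),np.sin(a)])),.048])[0]-[225,120])*2.6667).round(0))
E
```

```text
top [ 0.5572 -0.2504  0.0947] [-0.0006  0.0013  0.157 ]
footfront [ 0.5558 -0.2435  0.0587] [0.0063 0.0012 0.193 ]
top left [ 0.549  -0.2518  0.0947] [-0.0007 -0.007   0.157 ]
top right [ 0.5652 -0.2489  0.0947] [-0.0006  0.0095  0.157 ]
foot l [ 0.5477 -0.2504  0.0587] [ 0.0009 -0.008   0.193 ]
foot r [ 0.5662 -0.2472  0.0587] [0.0009 0.0108 0.193 ]
nb [ 0.5243 -0.2601  0.048 ]
0 [ 0.5856 -0.2682] [356. 398.]
1 [ 0.5563 -0.2516] [248. 316.]
2 [ 0.5238 -0.2606] [104. 329.]
3 [ 0.5072 -0.2899] [ 22. 426.]
0.0551 [262. 273.]
0.071 [283. 210.]
```

Emit:
jog_arm(rows=[[[0,-0.1,0,0,0,0,0.1],[0,-0.1,0.8,0,0,0,0.1],[0,-0.1,1.8,0,0,0,0.1],[0,-0.1,2.8,0,0,0,0.1],[0,-0.1,2.8,0,0,0,0.1]]])

```text
time: 6.65
eef_pos: [0.555, -0.2502, 0.2233]
orientation: [[-0.171, 0.985, -0.002], [0.985, 0.171, 0.001], [0.001, -0.002, -1.0]]
ft_force: [-0.2, 0.4, -0.5]
finger_gap: 0.184
```

```bash
python3 - <<'E'
from h import *
st=robot.read_state();print({k:np.round(st[k],4).tolist() for k in('time','eef_pos','ft_force','wrist_torque')})
im=snap('wrist','pics/w5.png')
cv2.imwrite('pics/w5c.png',cv2.resize(im[120:300,225:405,::-1],(480,480),interpolation=cv2.INTER_CUBIC))
E
```

```text
{'time': 6.65, 'eef_pos': [0.555, -0.2502, 0.2233], 'ft_force': [-0.1751, 0.4159, -0.4976], 'wrist_torque': [-0.0016, 0.0165, 0.0649]}
```

View pics/w5c.png

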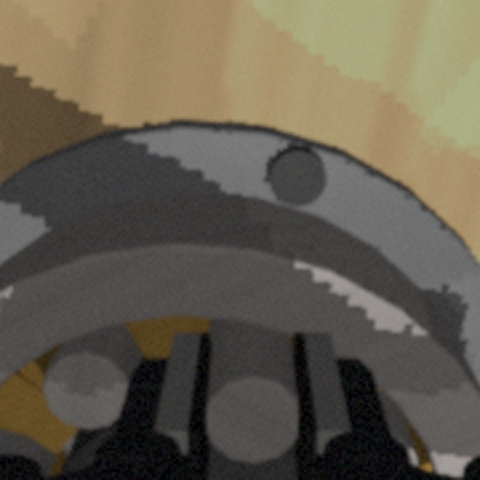

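No contact force, and the foot is hidden below the ring edge. Releasing.

Emit:
jog_arm(rows=[[[0,0,0,0,0,0,0.35],[0,0,0,0,0,0,0.4],[0,0,0,0,0,0,0.4],[0,0,-3,0,0,0,0.4],[0,0,-8,0,0,0,0.4]]])

```text
time: 7.32
eef_pos: [0.5548, -0.2502, 0.3039]
orientation: [[-0.171, 0.985, -0.004], [0.985, 0.171, 0.002], [0.003, -0.004, -1.0]]
ft_force: [0.6, 0.0, 0.3]
finger_gap: 0.406
```

Emit:
jog_arm(rows=[[[-2,0,-3,0,0,0,0.4],[-4,0,-5.5,0,0,0,0.4],[-5,0,-5.5,0,0,0,0.4],[-5,0,-5.5,0,0,0,0.4],[-5,0,-5.5,0,0,0,0.4]]])

```text
time: 7.95
eef_pos: [0.5635, -0.299, 0.3579]
orientation: [[-0.171, 0.985, -0.003], [0.985, 0.171, 0.002], [0.003, -0.003, -1.0]]
ft_force: [-0.7, 0.1, 0.8]
finger_gap: 0.4
```

```bash
python3 - <<'E'
from h import *
st=robot.read_state();print({k:np.round(st[k],4).tolist() for k in('time','eef_pos','orientation')})
im=snap('wrist','pics/w6.png');np.save('w6.npy',dict(st),allow_pickle=True)
cv2.imwrite('pics/w6c.png',cv2.resize(im[90:290,205:425,::-1],None,fx=2.5,fy=2.5,interpolation=cv2.INTER_CUBIC))
C=cam('wrist',st);c=np.array([.5509,-.2953])
for k in range(8):
    a=np.radians(38+45*k);print(k,((proj(C,[*(c+.044*np.array([np.cos(a),np.sin(a)])),.048])[0]-[205,90])*2.5).round(0))
s=dict(st)
plan([((.52,.12,.34),100,6.2),((.484,.246,.22),100,6.2)],dict(eef_pos=s['eef_pos'],orientation=Rdown(99.85)))
E
```

```text
{'time': 7.95, 'eef_pos': [0.5635, -0.299, 0.3579], 'orientation': [[-0.1715, 0.9852, -0.003], [0.9852, 0.1715, 0.0021], [0.0026, -0.0026, -1.0]]}
0 [358. 183.]
1 [288. 125.]
2 [195. 134.]
3 [141. 204.]
4 [154. 289.]
5 [223. 341.]
6 [307. 333.]
7 [364. 270.]
[[6.0, 0.41, 0.26, 0.0, 0.0, 0.0], [12.01, 0.82, 0.51, 0.0, 0.0, 0.0], [18.01, 1.24, 0.77, 0.0, 0.0, -0.1], [24.02, 1.65, 1.02, 0.0, 0.0, -0.1], [30.02, 2.06, 1.28, 0.0, 0.0, -0.1]]
[[6.0, 0.42, 0.26, 0.0, 0.0, 0.0], [12.01, 0.85, 0.51, 0.0, 0.0, 0.0], [16.35, 0.39, 4.51, 0.0, 0.0, 0.0], [20.7, -0.06, 8.51, 0.0, 0.0, 0.0], [25.04, -0.52, 12.51, 0.0, 0.0, 0.0]]
```

View pics/w6c.png

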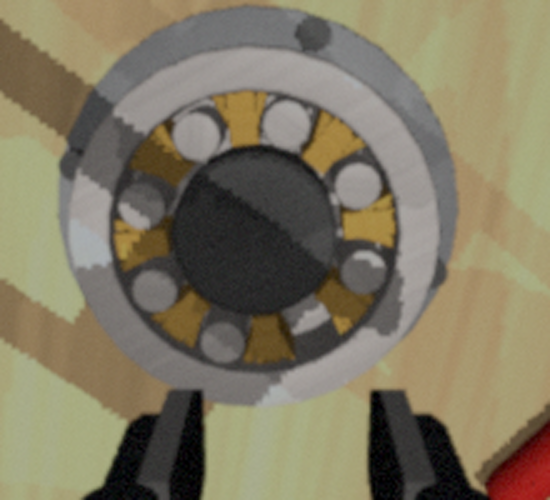

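Roller a is fully down: its top at crop (286,122) is level with its neighbours. The remaining pocket is at (315,325). Going for roller b.

Emit:
jog_arm(rows=[[[6,0.4,0.3,-0.1,0.1,0,0.4],[12,0.8,0.5,-0.2,0.1,0,0.4],[18,1.2,0.8,-0.2,0.1,0,0.4],[24,1.6,1,-0.2,0.1,0,0.4],[30,2,1.3,-0.2,0.1,0,0.4]]])

```text
time: 8.62
eef_pos: [0.5313, 0.0016, 0.3461]
orientation: [[-0.172, 0.985, 0.002], [0.985, 0.172, 0.003], [0.002, 0.003, -1.0]]
ft_force: [0.5, -0.4, -0.4]
finger_gap: 0.402
```

Emit:
jog_arm(rows=[[[6,0.4,0.3,0,0,0,0.4],[12,0.8,0.5,0,0,0,0.4],[16.4,0.4,4,0,0,0,0.4],[20.7,0,8,0,0,0,0.4],[25,-0.5,11,0,0,0,0.4]]])

```text
time: 9.25
eef_pos: [0.4832, 0.2465, 0.2352]
orientation: [[-0.172, 0.985, 0.001], [0.985, 0.172, 0.002], [0.001, 0.001, -1.0]]
ft_force: [0.2, -0.0, 1.4]
finger_gap: 0.398
```

Emit:
jog_arm(rows=[[[0,0,0,0,0,0,0.4],[0,0,0,0,0,0,0.4],[0,0,0,0,0,0,0.4],[0,0,0,0,0,0,0.4],[0,0,0,0,0,0,0.4]]])

```text
time: 9.88
eef_pos: [0.485, 0.2445, 0.2377]
orientation: [[-0.17, 0.985, 0.004], [0.985, 0.17, 0.003], [0.002, 0.004, -1.0]]
ft_force: [-0.1, 0.3, -0.5]
finger_gap: 0.398
```

```bash
python3 - <<'E'
from h import *
st=robot.read_state();print({k:np.round(st[k],4).tolist() for k in('time','eef_pos','orientation','dq')})
plan([((.483,.2465,.196),99.85)])
E
```

```text
{'time': 9.875, 'eef_pos': [0.485, 0.2445, 0.2377], 'orientation': [[-0.1702, 0.9854, 0.004], [0.9854, 0.1702, 0.0028], [0.0021, 0.0045, -1.0]], 'dq': [0.1666, 0.2486, 0.1277, 0.0271, -0.152, -0.03]}
[[0.23, -0.18, 4.17, 0.3, -0.1, -0.1], [0.23, -0.18, 4.17, 0.3, -0.1, -0.1], [0.23, -0.18, 4.17, 0.3, -0.1, -0.1], [0.23, -0.18, 4.17, 0.3, -0.1, -0.1], [0.23, -0.18, 4.17, 0.3, -0.1, -0.1]]
```

Emit:
jog_arm(rows=[[[0.2,-0.2,2,0.3,-0.1,0,0.4],[0.2,-0.2,4.2,0.3,-0.1,0,0.4],[0.2,-0.2,4.2,0.3,-0.1,0,0.4],[0.2,-0.2,4.2,0.3,-0.1,0,0.2],[0.2,-0.2,4.2,0.3,-0.1,0,0.1]]])

```text
time: 10.5
eef_pos: [0.4829, 0.2468, 0.196]
orientation: [[-0.171, 0.985, -0.0], [0.985, 0.171, 0.001], [0.001, -0.0, -1.0]]
ft_force: [-0.6, -0.0, -1.5]
finger_gap: 0.193
```

Emit:
jog_arm(rows=[[[0,0,0,0,0,0,0.1],[0,0,0,0,0,0,0.1],[0,0,0,0,0,0,0.1],[0,0,-6,0,0,0,0.1],[0,0,-14,0,0,0,0.1]]])

```text
time: 11.12
eef_pos: [0.4824, 0.2467, 0.3179]
orientation: [[-0.171, 0.985, -0.005], [0.985, 0.171, -0.002], [-0.001, -0.005, -1.0]]
ft_force: [1.5, 0.7, -1.4]
finger_gap: 0.189
```

```bash
python3 - <<'E'
from h import *
st=robot.read_state();print({k:np.round(st[k],4).tolist() for k in('time','eef_pos','orientation','finger_gap')})
plan([((.55,.0,.35),99.85,6.2),((.577,-.328,.3),99.85,6.2),((.577,-.328,.253),99.85,6.2)],dict(eef_pos=[.483,.2465,.336],orientation=Rdown(99.85)))
E
```

```text
{'time': 11.125, 'eef_pos': [0.4824, 0.2467, 0.3179], 'orientation': [[-0.1713, 0.9852, -0.0048], [0.9852, 0.1713, -0.0016], [-0.0008, -0.005, -1.0]], 'finger_gap': 0.1892}
[[-5.09, 0.48, -0.28, 0.0, 0.0, 0.0], [-10.17, 0.95, -0.56, 0.0, 0.0, 0.0], [-15.26, 1.43, -0.84, 0.0, 0.0, 0.0], [-20.35, 1.91, -1.12, 0.0, 0.0, 0.0], [-25.43, 2.38, -1.4, 0.0, 0.0, 0.0]]
[[-5.46, -0.49, 0.83, 0.0, 0.0, 0.0], [-10.93, -0.98, 1.67, 0.0, 0.0, 0.0], [-16.39, -1.48, 2.5, 0.0, 0.0, 0.0], [-21.85, -1.97, 3.33, 0.0, 0.0, 0.0], [-27.32, -2.46, 4.17, 0.0, 0.0, 0.0]]
[[-5.46, -0.49, 0.83, 0.0, 0.0, 0.0], [-5.46, -0.49, 5.53, 0.0, 0.0, 0.0], [-5.46, -0.49, 5.53, 0.0, 0.0, 0.0], [-5.46, -0.49, 5.53, 0.0, 0.0, 0.0], [-5.46, -0.49, 5.53, 0.0, 0.0, 0.0]]
```

Emit:
jog_arm(rows=[[[-5,0.5,-0.3,0,0,0,0.1],[-10.2,1,-0.6,0,0,0,0.1],[-15.3,1.4,-0.9,0,0,0,0.1],[-20.4,1.9,-1.2,0,0,0,0.1],[-25.4,2.4,-1.4,0,0,0,0.1]]])

```text
time: 11.75
eef_pos: [0.5499, -0.0009, 0.3313]
orientation: [[-0.171, 0.985, -0.002], [0.985, 0.171, -0.0], [0.0, -0.002, -1.0]]
ft_force: [0.2, 1.3, -0.0]
finger_gap: 0.19
```

Emit:
jog_arm(rows=[[[-5.5,-0.5,0.8,0,0,0,0.1],[-11,-1,1.6,0,0,0,0.1],[-16.5,-1.5,2.4,0,0,0,0.1],[-22,-2,3.2,0,0,0,0.1],[-27.4,-2.5,4,0,0,0,0.1]]])

```text
time: 12.38
eef_pos: [0.5719, -0.2753, 0.2907]
orientation: [[-0.171, 0.985, -0.003], [0.985, 0.171, 0.001], [0.001, -0.002, -1.0]]
ft_force: [1.8, 0.5, -1.8]
finger_gap: 0.191
```

Emit:
jog_arm(rows=[[[-5.4,-0.4,0.8,0,0,0,0.1],[-5.4,-0.4,2.4,0,0,0,0.1],[-5.4,-0.4,4,0,0,0,0.1],[-5.4,-0.4,4,0,0,0,0.1],[-5.4,-0.4,4,0,0,0,0.1]]])

```text
time: 13.0
eef_pos: [0.5777, -0.3264, 0.252]
orientation: [[-0.173, 0.985, -0.001], [0.985, 0.173, -0.0], [-0.0, -0.001, -1.0]]
ft_force: [-0.0, 0.2, -0.7]
finger_gap: 0.193
```

Emit:
jog_arm(rows=[[[0,0,0,0,0,0,0.1],[0,0,0,0,0,0,0.1],[0,0,0,0,0,0,0.1],[0,0,0,0,0,0,0.1],[0,0,0,0,0,0,0.1]]])

```text
time: 13.62
eef_pos: [0.5774, -0.3275, 0.2516]
orientation: [[-0.171, 0.985, -0.002], [0.985, 0.171, -0.0], [0.0, -0.002, -1.0]]
ft_force: [0.5, 0.4, -1.0]
finger_gap: 0.194
```

```bash
python3 - <<'E'
from h import *
st=robot.read_state();print({k:np.round(st[k],4).tolist() for k in('time','dq','eef_pos','orientation','finger_gap')})
im=snap('wrist','pics/w7.png');np.save('w7.npy',dict(st),allow_pickle=True)
cv2.imwrite('pics/w7c.png',cv2.resize(im[120:300,225:405,::-1],(480,480),interpolation=cv2.INTER_CUBIC))
E
```

```text
{'time': 13.625, 'dq': [-0.0171, 0.1938, -0.0501, 0.0576, 0.0594, -0.0789], 'eef_pos': [0.5774, -0.3275, 0.2516], 'orientation': [[-0.1712, 0.9852, -0.0017], [0.9852, 0.1712, -0.0002], [0.0001, -0.0017, -1.0]], 'finger_gap': 0.1942}
```

View pics/w7c.png

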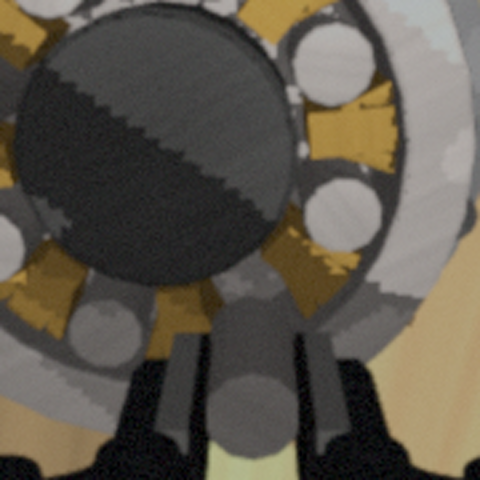

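```bash
python3 - <<'E'
from h import *
from scipy.optimize import least_squares as ls
st=np.load('w7.npy',allow_pickle=True).item();C=cam('wrist',st)
o=np.array(st['eef_pos']);R=np.array(st['orientation'])
f=lambda u,v:(225+u/2.6667,120+v/2.6667)
for n,(u,v),z in(('top',(252.5,415),.157),('footfront',(252,298),.193)):
    X=ray(C,*f(u,v),o[2]-z);print(n,(R.T@(X-o)).round(4))
Q=np.array([ray(C,*f(u,v),.048)[:2] for u,v in((335,65),(343,215),(105,333))]);k=[0,-1,-3]
m=lambda q,k:np.c_[q[0]+.044*np.cos(np.radians(q[2]+45*np.asarray(k))),q[1]+.044*np.sin(np.radians(q[2]+45*np.asarray(k)))]
print((Q-m([.5509,-.2953,38],k)).round(4))
r=ls(lambda q:(m(q,k)-Q).ravel(),[.5509,-.2953,38],x_scale=[.01,.01,5]);print(r.x,r.fun.round(4),m(r.x,[-2]),m([.5509,-.2953,38],[-2]))
E
```

```text
top [0.0004 0.0012 0.157 ]
footfront [0.0073 0.0012 0.193 ]
[[ 0.0002 -0.001 ]
 [-0.0003 -0.0007]
 [-0.0001 -0.0003]]
[ 0.55090776 -0.29581639 37.61283538] [-0.0001  0.0003  0.0002 -0.0001 -0.0002 -0.0001] [[ 0.57776195 -0.33067112]] [[ 0.5779891  -0.32997247]]
```

Emit:
jog_arm(rows=[[[-0.25,-0.13,0,0,0,0,0.1],[-0.25,-0.13,0.8,0,0,0,0.1],[-0.25,-0.13,1.8,0,0,0,0.1],[-0.25,-0.13,2.8,0,0,0,0.1],[-0.25,-0.13,2.8,0,0,0,0.1]]])

```text
time: 14.3
eef_pos: [0.5764, -0.3301, 0.2226]
orientation: [[-0.171, 0.985, -0.003], [0.985, 0.171, 0.0], [0.001, -0.003, -1.0]]
ft_force: [0.1, -0.7, -0.9]
finger_gap: 0.19
```

```bash
python3 - <<'E'
from h import *
st=robot.read_state();print({k:np.round(st[k],4).tolist() for k in('time','eef_pos','ft_force','wrist_torque','orientation')})
E
```

```text
{'time': 14.3, 'eef_pos': [0.5764, -0.3301, 0.2226], 'ft_force': [0.1131, -0.6685, -0.8594], 'wrist_torque': [0.0394, 0.0103, -0.0028], 'orientation': [[-0.1713, 0.9852, -0.0029], [0.9852, 0.1713, 0.0005], [0.001, -0.0028, -1.0]]}
```

Emit:
jog_arm(rows=[[[0,0,0,0,0,0,0.35],[0,0,0,0,0,0,0.4],[0,0,0,0,0,0,0.4],[0,0,-3,0,0,0,0.4],[0,0,-8,0,0,0,0.4]]])

```text
time: 14.92
eef_pos: [0.5762, -0.3299, 0.3026]
orientation: [[-0.171, 0.985, -0.006], [0.985, 0.171, 0.002], [0.003, -0.005, -1.0]]
ft_force: [0.9, -0.8, 0.7]
finger_gap: 0.402
```

Emit:
jog_arm(rows=[[[1.5,-0.4,-3,0,0,0,0.4],[3,-0.8,-5.5,0,0,0,0.4],[3,-0.8,-5.5,0,0,0,0.4],[3,-0.8,-5.5,0,0,0,0.4],[3,-0.8,-5.5,0,0,0,0.4]]])

```text
time: 15.55
eef_pos: [0.5637, -0.3023, 0.3569]
orientation: [[-0.171, 0.985, -0.004], [0.985, 0.171, 0.001], [0.002, -0.004, -1.0]]
ft_force: [-0.7, -0.1, 0.0]
finger_gap: 0.401
```

```bash
python3 - <<'E'
from h import *
st=robot.read_state();print({k:np.round(st[k],4).tolist() for k in('time','eef_pos','orientation','dq')})
im=snap('wrist','pics/w8.png')
T=robot.read_camera('top');S=robot.read_camera('side')
cv2.imwrite('pics/top8.png',T[:,:,::-1]);cv2.imwrite('pics/side8.png',S[:,:,::-1])
a=cv2.resize(im[90:290,205:425,::-1],(440,400),interpolation=cv2.INTER_CUBIC)
C=cam('top');
for n,X in(('dish',(.589,-.006,.01)),('lug',(.524,-.016,.06))):print(n,proj(C,X),proj(cam('side'),X))
u,v=proj(cam('side'),(.589,-.006,.02))[0].astype(int)
b=cv2.resize(S[v-50:v+50,u-45:u+45,::-1],(360,400),interpolation=cv2.INTER_CUBIC);print(u-45,v-50)
c=np.zeros((200,800,3),np.uint8);c=cv2.resize(T[150:200,300:500,::-1],(800,200),interpolation=cv2.INTER_CUBIC)
cv2.imwrite('pics/v8.png',np.vstack([np.hstack([a,b]),c]))
E
```

```text
{'time': 15.55, 'eef_pos': [0.5637, -0.3023, 0.3569], 'orientation': [[-0.171, 0.9853, -0.0041], [0.9853, 0.171, 0.001], [0.0017, -0.0039, -1.0]], 'dq': [0.0468, 0.0532, -0.2438, 0.0607, 0.1388, -0.0271]}
dish [[328.91750181 170.36099087]] [[350.71407542 196.86698887]]
lug [[331.97904378 187.86421262]] [[339.88179158 194.99185047]]
305 144
```

View pics/v8.png

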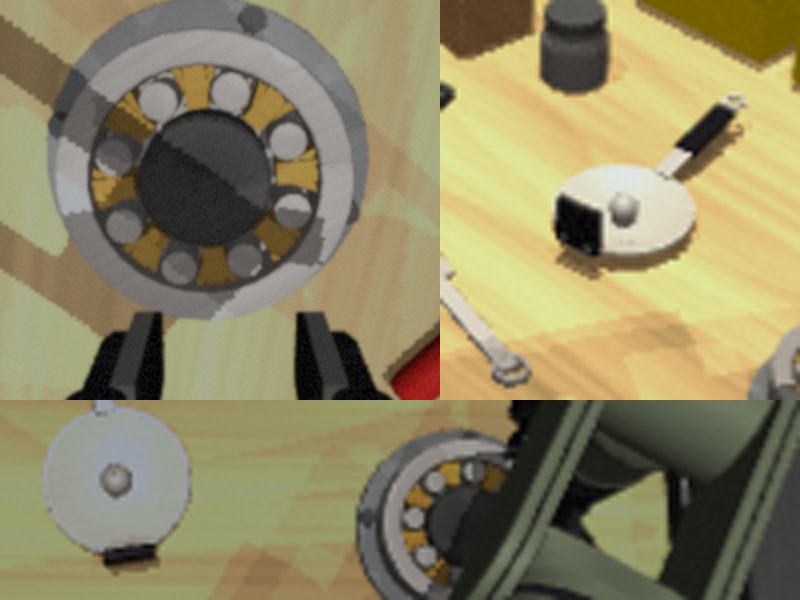

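```bash
python3 - <<'E'
from h import *
C=cam('top')
B=ray(C,329.2,169.95,.0175);L=ray(C,332.5,188.25,.064);H=ray(C,320.8,116.1,.026);S=ray(C,323.3,130.1,.03);G=ray(C,149,181,.085)
ang=lambda a,b:np.degrees(np.arctan2(*(b-a)[:2][::-1]))
rim=ray(C,329.1,170,.019)
print('ball',B,'rim',rim,'lug',L,'Hend',H,'motor',G)
print(np.linalg.norm((L-rim)[:2]),np.linalg.norm((H-rim)[:2]),[ang(L,rim),ang(rim,H),ang(rim,S),ang(L,H)])
Sd=cam('side')
print('side lug top px',proj(Sd,L)-[305,144],'*4', (proj(Sd,L)[0]-[305,144])*4,(proj(Sd,[*B[:2],.0175])[0]-[305,144])*4,(proj(Sd,H)[0]-[305,144])*4)
# gearmotor ends
print(ray(C,152.3,125,.085),ray(C,145,236,.085))
print(ang(L,G))
E
```

```text
ball [ 0.58924305 -0.00689151  0.0175    ] rim [ 0.58883711 -0.00654509  0.019     ] lug [ 0.52231906 -0.01763484  0.064     ] Hend [0.7714622  0.02282641 0.026     ] motor [0.53908604 0.56918969 0.085     ]
0.06743614700616954 0.18497191151518133 [np.float64(9.465181671754996), np.float64(9.13661064939355), np.float64(8.730903972355565), np.float64(9.2243951775597)]
side lug top px [[34.89457157 50.49149894]] *4 [139.57828629 201.96599574] [184.08526432 205.12311821] [296.12777102 100.05131446]
[0.72124936 0.56606982 0.085     ] [0.36388774 0.57494973 0.085     ]
88.36336769385503
```

All eight pockets are filled and level. The dish fit agrees in both cameras: lug at (0.522,-0.018), handle at 9.25°. Moving above the lug.

```bash
python3 - <<'E'
from h import *
plan([((.535,-.09,.357),99.25,6.2),((.5223,-.0176,.28),99.25)])
E
```

```text
[[5.35, 0.2, 0.02, 0.0, 0.0, 0.1], [10.7, 0.4, 0.03, -0.1, 0.0, 0.3], [16.05, 0.6, 0.05, -0.1, 0.0, 0.4], [21.41, 0.8, 0.07, -0.2, -0.1, 0.6], [25.08, 0.8, 3.92, -0.2, -0.1, 0.6]]
[[3.67, -0.04, 3.85, 0.0, 0.0, 0.0], [3.67, -0.04, 3.85, 0.0, 0.0, 0.0], [3.67, -0.04, 3.85, 0.0, 0.0, 0.0], [3.67, -0.04, 3.85, 0.0, 0.0, 0.0], [3.67, -0.04, 3.85, 0.0, 0.0, 0.0]]
```

Emit:
jog_arm(rows=[[[5.4,0.2,0,0,0,0.2,0.4],[10.7,0.4,0,-0.1,0,0.3,0.4],[16,0.6,0,-0.1,0,0.4,0.4],[21.4,0.8,0,-0.2,-0.1,0.6,0.4],[25.1,0.8,3.9,-0.2,-0.1,0.6,0.4]]])

```text
time: 16.32
eef_pos: [0.5292, -0.0515, 0.3216]
orientation: [[-0.162, 0.987, 0.01], [0.987, 0.162, -0.002], [-0.003, 0.009, -1.0]]
ft_force: [-0.1, 0.2, -0.1]
finger_gap: 0.404
```

Emit:
jog_arm(rows=[[[3.7,0,3.8,0,0,0,0.4],[3.7,0,3.8,0,0,0,0.4],[3.7,0,3.8,0,0,0,0.4],[3.7,0,3.8,0,0,0,0.4],[3.7,0,3.8,0,0,0,0.4]]])

```text
time: 16.95
eef_pos: [0.5231, -0.0177, 0.2824]
orientation: [[-0.16, 0.987, 0.004], [0.987, 0.16, -0.002], [-0.002, 0.004, -1.0]]
ft_force: [0.7, 0.2, 0.8]
finger_gap: 0.399
```

Emit:
jog_arm(rows=[[[0,0,0,0,0,0,0.4],[0,0,0,0,0,0,0.4],[0,0,0,0,0,0,0.4],[0,0,0,0,0,0,0.4],[0,0,0,0,0,0,0.4]]])

```text
time: 17.58
eef_pos: [0.5227, -0.0168, 0.2815]
orientation: [[-0.161, 0.987, 0.002], [0.987, 0.161, -0.001], [-0.002, 0.002, -1.0]]
ft_force: [0.1, 0.4, -0.1]
finger_gap: 0.397
```

```bash
python3 - <<'E'
from h import *
st=robot.read_state();print({k:np.round(st[k],4).tolist() for k in('time','eef_pos','orientation','dq','joints','ft_force')})
im=snap('wrist','pics/w9.png');np.save('w9.npy',dict(st),allow_pickle=True);C=cam('wrist',st)
X=[.5223,-.0176,.064];print(proj(C,X))
print('dish ball',proj(C,[.589,-.0068,.0175]),'lug ends',proj(C,[[.5223-.022*np.sin(np.radians(9.25))*s,-.0176+.022*np.cos(np.radians(9.25))*s,.064] for s in(-1,1)]))
cv2.imwrite('pics/w9c.png',cv2.resize(im[150:350,200:460,::-1],None,fx=3,fy=3,interpolation=cv2.INTER_CUBIC))
plan([((.5223,-.0176,.203),99.25)])
E
```

```text
{'time': 17.575, 'eef_pos': [0.5227, -0.0168, 0.2815], 'orientation': [[-0.1611, 0.9869, 0.002], [0.9869, 0.1611, -0.0014], [-0.0017, 0.0017, -1.0]], 'dq': [0.0009, 0.0442, -0.0627, 0.0322, -0.0076, 0.0012], 'joints': [-3.0785, 20.1015, 106.6349, -0.0905, 53.1464, -12.2931], 'ft_force': [0.0985, 0.3784, -0.112]}
[[316.29243524 227.79157333]]
dish ball [[400.22600269 205.76627488]] lug ends [[316.33304161 257.59402278]
 [316.24883327 195.93682441]]
[[-0.03, -0.03, 3.93, 0.1, 0.0, 0.0], [-0.06, -0.06, 7.85, 0.1, 0.1, 0.0], [-0.06, -0.06, 7.85, 0.1, 0.1, 0.0], [-0.06, -0.06, 7.85, 0.1, 0.1, 0.0], [-0.06, -0.06, 7.85, 0.1, 0.1, 0.0]]
```

View pics/w9c.png

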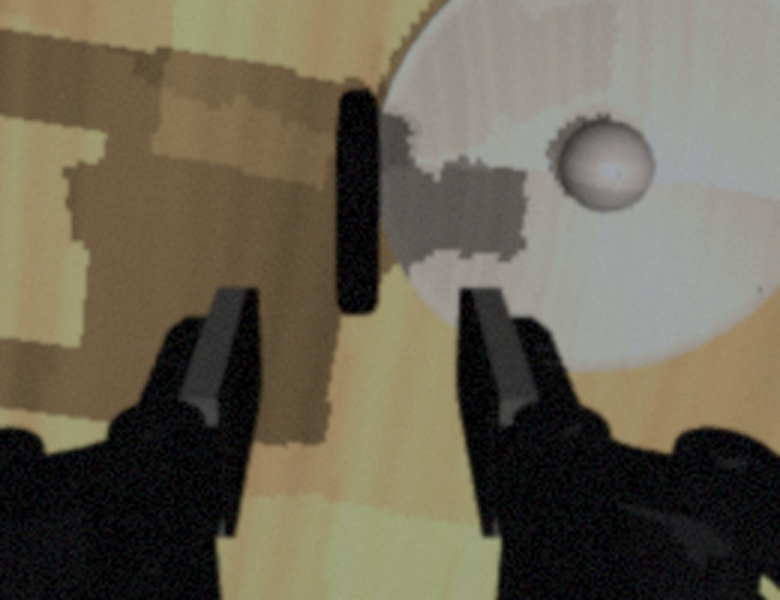

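The lug (crop x 337–378) sits centred between the fingertips (258–460) and square to them. Descending slowly.

Emit:
jog_arm(rows=[[[0.1,0,3,0.1,0.1,0,0.4],[0.1,0,6,0.1,0.1,0,0.4],[0.1,0,7.8,0.1,0.1,0,0.4],[0.1,0,7.8,0.1,0.1,0,0.4],[0.1,0,7.8,0.1,0.1,0,0.3]]], squeeze=30)

```text
time: 18.25
eef_pos: [0.523, -0.0159, 0.2042]
orientation: [[-0.161, 0.987, 0.001], [0.987, 0.161, 0.0], [-0.0, 0.001, -1.0]]
ft_force: [-0.3, 0.2, -0.2]
finger_gap: 0.301
```

Emit:
jog_arm(rows=[[[0,0,0,0,0,0,0.25],[0,0,0,0,0,0,0.2],[0,0,0,0,0,0,0.17],[0,0,0,0,0,0,0.14],[0,0,0,0,0,0,0.12]]])

```text
time: 18.88
eef_pos: [0.5226, -0.0159, 0.2036]
orientation: [[-0.161, 0.987, 0.0], [0.987, 0.161, 0.0], [0.0, 0.0, -1.0]]
ft_force: [-0.3, -0.1, 0.9]
finger_gap: 0.117
```

Emit:
jog_arm(rows=[[[0,0,0,0,0,0,0.1],[0,0,0,0,0,0,0.08],[0,0,0,0,0,0,0.06],[0,0,0,0,0,0,0.04],[0,0,0,0,0,0,0.0]]])

```text
time: 19.5
eef_pos: [0.5227, -0.016, 0.2036]
orientation: [[-0.161, 0.987, 0.0], [0.987, 0.161, 0.0], [0.0, 0.0, -1.0]]
ft_force: [-0.6, -0.7, 1.4]
finger_gap: 0.11
```

Emit:
jog_arm(rows=[[[0,0,0,0,0,0,0.0],[0,0,0,0,0,0,0.0],[0,0,0,0,0,0,0.0],[0,0,0,0,0,0,0.0],[0,0,0,0,0,0,0.0]]], squeeze=90)

```text
time: 20.12
eef_pos: [0.5226, -0.016, 0.2037]
orientation: [[-0.161, 0.987, 0.0], [0.987, 0.161, 0.0], [0.0, 0.0, -1.0]]
ft_force: [-2.2, -1.5, 5.3]
finger_gap: 0.105
```

```bash
python3 - <<'E'
from h import *
st=robot.read_state();print({k:np.round(st[k],4).tolist() for k in('time','eef_pos','orientation','finger_gap','ft_force','wrist_torque')})
E
```

```text
{'time': 20.125, 'eef_pos': [0.5226, -0.016, 0.2037], 'orientation': [[-0.1609, 0.987, 0.0], [0.987, 0.1609, 0.0001], [0.0001, 0.0001, -1.0]], 'finger_gap': 0.1047, 'ft_force': [-2.224, -1.5289, 5.306], 'wrist_torque': [-0.1001, 0.1396, 0.001]}
```

Emit:
jog_arm(rows=[[[0,0,-0.1,0,0,0,0.0],[0,0,-0.4,0,0,0,0.0],[0,0,-0.9,0,0,0,0.0],[0,0,-1.6,0,0,0,0.0],[0,0,-2.4,0,0,0,0.0]]])

```text
time: 20.75
eef_pos: [0.5226, -0.0159, 0.2281]
orientation: [[-0.161, 0.987, 0.0], [0.987, 0.161, 0.0], [0.0, 0.0, -1.0]]
ft_force: [0.7, 0.1, -3.5]
finger_gap: 0.1
```

Emit:
jog_arm(rows=[[[0,0,-0.9,0,0,0,0.0],[0,0,-1.8,0,0,0,0.0],[0,0,-2.7,0,0,0,0.0],[0,0,-3.6,0,0,0,0.0],[0,0,-4.5,0,0,0,0.0]]])

```text
time: 21.38
eef_pos: [0.5226, -0.0159, 0.2732]
orientation: [[-0.161, 0.987, 0.0], [0.987, 0.161, 0.0], [0.0, 0.0, -1.0]]
ft_force: [0.9, -0.1, -2.1]
finger_gap: 0.102
```

Emit:
jog_arm(rows=[[[0,0,-0.9,0,0,0,0.0],[0,0,-1.8,0,0,0,0.0],[0,0,-2.7,0,0,0,0.0],[0,0,-3.6,0,0,0,0.0],[0,0,-4.5,0,0,0,0.0]]])

```text
time: 22.0
eef_pos: [0.5226, -0.0159, 0.3181]
orientation: [[-0.161, 0.987, -0.0], [0.987, 0.161, 0.0], [0.0, -0.0, -1.0]]
ft_force: [0.0, -0.1, -2.6]
finger_gap: 0.1
```

Emit:
jog_arm(rows=[[[0,0,-0.9,0,0,0,0.0],[0,0,-1.7,0,0,0,0.0],[0,0,-2.3,0,0,0,0.0],[0,0,-2.7,0,0,0,0.0],[0,0,-2.9,0,0,0,0.0]]])

```text
time: 22.62
eef_pos: [0.5226, -0.0159, 0.3467]
orientation: [[-0.161, 0.987, -0.0], [0.987, 0.161, 0.0], [0.0, -0.0, -1.0]]
ft_force: [0.3, -0.8, -3.0]
finger_gap: 0.105
```

Emit:
jog_arm(rows=[[[0,0,0,0,0,0,0.0],[0,0,0,0,0,0,0.0],[0,0,0,0,0,0,0.0],[0,0,0,0,0,0,0.0],[0,0,0,0,0,0,0.0]]])

```text
time: 23.25
eef_pos: [0.5226, -0.0159, 0.3465]
orientation: [[-0.161, 0.987, -0.0], [0.987, 0.161, 0.0], [0.0, -0.0, -1.0]]
ft_force: [0.4, -1.0, -2.6]
finger_gap: 0.105
```

```bash
python3 - <<'E'
from h import *
st=robot.read_state();print({k:np.round(st[k],4).tolist() for k in('time','eef_pos','orientation','finger_gap','ft_force','wrist_torque','joints')})
im=snap('wrist','pics/w10.png');S=snap('side','pics/side10.png')
C=cam('wrist',st);o=np.array(st['eef_pos']);a=np.radians(9.27);d=np.array([np.cos(a),np.sin(a),0]);g=o-[0,0,.201]
O=g+.067*d  # dish origin: underside
print('pred ball wrist',proj(C,O+[0,0,.0175]),'side',proj(cam('side'),[O+[0,0,.0175],O+.19*d+[0,0,.026],O-.067*d+[0,0,.064]]).round(1).tolist())
# find ball in wrist by bright blob
u,v=proj(C,O+[0,0,.0175])[0].astype(int)
u2,v2=proj(cam('side'),O)[0].astype(int);print(u-65,v-65,u2-60,v2-60)
A=cv2.resize(im[v-65:v+65,u-65:u+65,::-1],(390,390),interpolation=cv2.INTER_CUBIC);B=cv2.resize(S[v2-60:v2+60,u2-60:u2+60,::-1],(390,390),interpolation=cv2.INTER_CUBIC)
cv2.imwrite('pics/v10.png',np.hstack([A,B]))
G=np.array([.5425,.5695]);print('turn to',np.degrees(np.arctan2(*(G-o[:2])[::-1])))
g=cv2.cvtColor(im,cv2.COLOR_RGB2GRAY);c=cv2.HoughCircles(g[v-40:v+40,u-40:u+40],cv2.HOUGH_GRADIENT,1,20,param1=60,param2=12,minRadius=12,maxRadius=24);print(None if c is None else c+[u-40,v-40,0])
E
```

```text
{'time': 23.25, 'eef_pos': [0.5226, -0.0159, 0.3465], 'orientation': [[-0.161, 0.987, -0.0001], [0.987, 0.161, 0.0001], [0.0001, -0.0001, -1.0]], 'finger_gap': 0.1049, 'ft_force': [0.3527, -0.9505, -2.5619], 'wrist_torque': [-0.0332, 0.1572, 0.0059], 'joints': [-3.0084, 16.2694, 101.569, 0.0067, 62.1683, -12.2755]}
pred ball wrist [[438.16253182 250.84464517]] side [[352.1, 160.5], [382.4, 134.6], [340.5, 157.7]]
373 185 291 104
turn to 88.05651809704104
[[[438.5        248.5         23.39999962]]]
```

Dish is held level at 0.143 m and the ball is where predicted. Starting the slow swing.

Emit:
jog_arm(rows=[[[0,0,0,0,0,-0.5,0.0],[0,0,0,0,0,-1.5,0.0],[0,0,0,0,0,-3,0.0],[0,0,0,0,0,-5,0.0],[0,0,0,0,0,-7.5,0.0]]])

```text
time: 23.98
eef_pos: [0.5226, -0.016, 0.3466]
orientation: [[-0.291, 0.957, 0.0], [0.957, 0.291, 0.0], [0.0, 0.0, -1.0]]
ft_force: [-0.4, -0.1, -2.7]
finger_gap: 0.104
```

Emit:
jog_arm(rows=[[[0,0,0,0,0,-3,0.0],[0,0,0,0,0,-6,0.0],[0,0,0,0,0,-9,0.0],[0,0,0,0,0,-12,0.0],[0,0,0,0,0,-15,0.0]]])

```text
time: 24.6
eef_pos: [0.5227, -0.016, 0.3466]
orientation: [[-0.529, 0.849, 0.0], [0.849, 0.529, 0.0], [-0.0, 0.0, -1.0]]
ft_force: [0.1, 0.0, -3.6]
finger_gap: 0.104
```

Emit:
jog_arm(rows=[[[0,0,0,0,0,-3,0.0],[0,0,0,0,0,-6,0.0],[0,0,0,0,0,-9,0.0],[0,0,0,0,0,-12,0.0],[0,0,0,0,0,-15,0.0]]])

```text
time: 25.22
eef_pos: [0.5227, -0.016, 0.3466]
orientation: [[-0.731, 0.683, 0.0], [0.683, 0.731, -0.0], [-0.0, 0.0, -1.0]]
ft_force: [-0.6, 0.1, -3.0]
finger_gap: 0.1
```

Emit:
jog_arm(rows=[[[0,0,0,0,0,-3,0.0],[0,0,0,0,0,-6,0.0],[0,0,0,0,0,-9,0.0],[0,0,0,0,0,-12,0.0],[0,0,0,0,0,-15,0.0]]])

```text
time: 25.85
eef_pos: [0.5227, -0.016, 0.3466]
orientation: [[-0.882, 0.47, 0.0], [0.47, 0.882, -0.0], [-0.0, 0.0, -1.0]]
ft_force: [0.7, -0.1, -2.6]
finger_gap: 0.099
```

Emit:
jog_arm(rows=[[[0,0,0,0,0,-3,0.0],[0,0,0,0,0,-6,0.0],[0,0,0,0,0,-9,0.0],[0,0,0,0,0,-12,0.0],[0,0,0,0,0,-15,0.0]]])

```text
time: 26.48
eef_pos: [0.5227, -0.016, 0.3466]
orientation: [[-0.974, 0.226, 0.001], [0.226, 0.974, -0.0], [-0.001, -0.0, -1.0]]
ft_force: [-0.2, -0.0, -3.5]
finger_gap: 0.106
```

Emit:
jog_arm(rows=[[[0,0,0,0,0,-3,0.0],[0,0,0,0,0,-6,0.0],[0,0,0,0,0,-8.5,0.0],[0,0,0,0,0,-10.3,0.0],[0,0,0,0,0,-11.3,0.0]]])

```text
time: 27.1
eef_pos: [0.5227, -0.016, 0.3466]
orientation: [[-0.999, 0.033, 0.0], [0.033, 0.999, -0.0], [-0.0, -0.0, -1.0]]
ft_force: [-0.4, -1.0, -2.1]
finger_gap: 0.108
```

Emit:
jog_arm(rows=[[[0,0,0,0,0,0,0.0],[0,0,0,0,0,0,0.0],[0,0,0,0,0,0,0.0],[0,0,0,0,0,0,0.0],[0,0,0,0,0,0,0.0]]])

```text
time: 27.72
eef_pos: [0.5226, -0.016, 0.3466]
orientation: [[-0.999, 0.034, 0.0], [0.034, 0.999, 0.0], [-0.0, 0.0, -1.0]]
ft_force: [-0.0, 0.5, -1.9]
finger_gap: 0.108
```

Emit:
jog_arm(rows=[[[0,0,0,0,0,0,0.0],[0,0,0,0,0,0,0.0],[0,0,0,0,0,0,0.0],[0,0,0,0,0,0,0.0],[0,0,0,0,0,0,0.0]]])

```text
time: 28.35
eef_pos: [0.5226, -0.016, 0.3466]
orientation: [[-0.999, 0.034, 0.0], [0.034, 0.999, 0.0], [-0.0, 0.0, -1.0]]
ft_force: [-0.7, 1.0, -2.7]
finger_gap: 0.105
```

```bash
python3 - <<'E'
from h import *
st=robot.read_state();print({k:np.round(st[k],4).tolist() for k in('time','eef_pos','orientation','finger_gap','ft_force','dq')})
im=snap('wrist','pics/w11.png');S=snap('side','pics/side11.png');T=snap('top','pics/top11.png')
R=np.array(st['orientation']);o=np.array(st['eef_pos']);d=R[:,1];print('yaw',np.degrees(np.arctan2(d[1],d[0])))
O=o-[0,0,.201]+.067*d
P=[O+[0,0,.0175],O+.15*d+[0,0,.03],O+.19*d+[0,0,.026],O-.067*d+[0,0,.064]]
for n in('wrist','side','top'):print(n,proj(cam(n,st),P).round(1).tolist())
v=np.zeros((600,800,3),np.uint8)
v[:300,:480]=cv2.resize(im[140:390,200:600,::-1],(480,300))
u0,v0=proj(cam('side'),O+.06*d)[0].astype(int);u1,v1=proj(cam('top'),O+.06*d)[0].astype(int);print(u0-60,v0-50,u1-80,v1-50)
v[:300,480:]=cv2.resize(T[v1-50:v1+50,u1-80:u1+27,::-1],(320,300),interpolation=cv2.INTER_CUBIC)
v[300:,:360]=cv2.resize(S[v0-50:v0+50,u0-60:u0+60,::-1],(360,300),interpolation=cv2.INTER_CUBIC)
v[300:,360:]=cv2.resize(T[80:320,90:442,::-1],(440,300),interpolation=cv2.INTER_AREA)
cv2.imwrite('pics/v11.png',v)
E
```

```text
{'time': 28.35, 'eef_pos': [0.5226, -0.016, 0.3466], 'orientation': [[-0.9994, 0.0338, 0.0], [0.0338, 0.9994, 0.0001], [-0.0, 0.0001, -1.0]], 'finger_gap': 0.1054, 'ft_force': [-0.6557, 1.0143, -2.7205], 'dq': [-0.015, -0.0439, 0.0458, 0.0577, -0.1373, -0.714]}
yaw 88.06238615671802
wrist [[441.0, 250.5], [743.9, 262.2], [811.0, 258.7], [320.4, 302.1]]
side [[326.2, 161.0], [297.5, 139.9], [290.4, 136.5], [340.5, 157.7]]
top [[310.1, 183.6], [259.2, 181.1], [246.0, 180.7], [332.8, 182.7]]
254 107 210 133
```

View pics/v11.png

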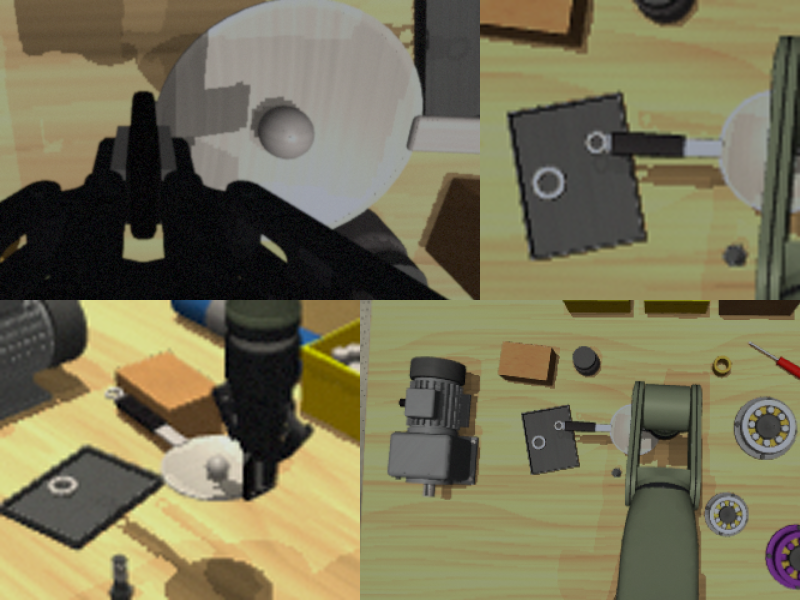

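```bash
python3 -c "
from h import *
print(robot.hand_in());print(robot.read_state()['time'])"
```

```text
the job is handed in; nothing more can be done
None
the job is handed in; nothing more can be done
```

I handed the job in at about 28.5 s, with both rollers seated and the dish held raised and level, its handle pointing at the gearmotor.

- **Rollers:** I dropped both into the two empty pockets of the larger grey bearing, and neither met any contact force on the way down. The wrist picture afterwards showed all eight pockets filled, with the tops level with their neighbours.
- **Dish:** I gripped it by the lug at 90 N, lifted it about 14 cm, and swung it slowly by about 79°. That angle points the handle at the gearmotor's middle, aimed at about 88° from the robot's forward direction, rather than making an exact 90° turn.
- **Last checks:** The arm was nearly still and the tool was vertical to within 0.01°. The ball was within about 2 mm of the dish's middle. The handle end was within 2 px of its expected place in the side camera and within 3 px in the top camera. The bystanders in view looked unmoved.
- **Disagreement:** The handle end sat about 1.5 px low in the side view. I put that down to the camera calibration and where I took the handle's end to be.

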